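# Open the turntable guard and fit the flange that matches the studs

### The job

Swing the wire guard of the bench turntable up and right over until it rests fully open on its own. Then find the one flange whose holes line up with the studs of the turntable's plate and set it down over the studs, flat on the plate, leaving the guard open. Leave the other flanges and everything else on the bench where they are.

Things in the scene. Friction and masses are not known exactly. Their poses are not given: they have to be found in the camera images.
- turntable: Bench turntable, fixed: grey housing 180 (x) x 200 (y) x 50 mm tall. Origin: centre of its underside, on the bench; +x is the hinge side, its front (-x) looks roughly at the robot. Two posts on which the shut guard rests reach 96 mm above the bench at x = -56, y = +-85 mm, two hinge brackets 105 mm at x = 81, y = +-95 mm.
- seat (a point): Centre of the top face of the turntable's round dark steel stud plate (104 mm wide), 58 mm above the bench, where a flange's underside comes to rest; axes as the turntable's. Three fixed upright studs, 9 mm wide and 17 mm tall with tapered tips, evenly spaced, 36 mm from the centre (72 mm circle); the first lies in the +x direction, the others 120 degrees either side.
- guard (a joint): Angle of the steel wire guard over the stud plate: 0 = shut, level, 100 mm above the bench; grows as its front edge swings up and over, away from the front; 2.1 rad = fully open, leaning back on its stop. About 0.3 kg, freely hinged, no catch: below the balance point, about 1.57 rad (upright), it falls shut; beyond it, it falls open and stays.
- guard_bar (a point): Middle of the guard's round wooden grip bar, 12 mm thick, 90 mm long, parallel to the hinge (y), 180 mm from the hinge axis. Two wires 80 mm apart carry it in front of the guard's front rail, with a clear gap of 34 mm between bar and rail. Axes turn with the guard; shut, x points from bar to hinge, z up, and 44 mm are free beneath the bar.
- guard_hinge (a point): Middle of the guard's hinge axis (along this frame's y), 80 mm behind the stud plate's centre, 100 mm above the bench. Frame turns with the guard. The guard frame is 170 mm wide and reaches 136 mm from the hinge to its front rail.
- flange_a: Loose aluminium flange, about 0.25 kg: square plate 96 x 96 mm, 8 mm thick, with a round hub (30 mm diameter, 36 mm tall, top 44 mm above the underside) in its middle to grip by. Three holes evenly spaced on a 72 mm circle (36 mm from the centre), the first in its +x direction. The through holes are 13.5 mm wide. Origin: centre of the underside; z up, x and y parallel to the plate's edges.
- flange_b: Loose aluminium flange, about 0.25 kg: square plate 96 x 96 mm, 8 mm thick, with a round hub (30 mm diameter, 36 mm tall, top 44 mm above the underside) in its middle to grip by. Four holes evenly spaced on a 72 mm circle (36 mm from the centre), the first in its +x direction. The through holes are 13.5 mm wide. Origin: centre of the underside; z up, x and y parallel to the plate's edges.
- flange_c: Loose aluminium flange, about 0.25 kg: square plate 96 x 96 mm, 8 mm thick, with a round hub (30 mm diameter, 36 mm tall, top 44 mm above the underside) in its middle to grip by. Three holes evenly spaced on a 52 mm circle (26 mm from the centre), the first in its +x direction. The through holes are 13.5 mm wide. Origin: centre of the underside; z up, x and y parallel to the plate's edges.
- pen_tip_1: Bystander: small black wood-burning pen tip with two brass prongs, 35 mm long, 14 mm thick, lying on the bench. Origin under its middle.
- pen_tip_2: Bystander: another such pen tip.
- screwdriver: Bystander: screwdriver lying along its x, about 200 mm long. Origin under its middle.
- brush: Bystander: paint brush lying along its x, about 170 mm long. Origin under its middle.
There are look-alikes about, which are no part of the job. Leave any brown look-alike of the flange_a alone.

How it is judged:
On the way, in this order (a step that is already met when the one before it is completed fails the run):
1. the guard has swung over and rests fully open (value of joint guard above 1.95 rad), for 0.3 s.
2. the matching flange lies flat on the stud plate, over the studs, with the guard open (value of joint guard above 1.95 rad and horizontal distance between flange_a and seat below 0.005 m and z of flange_a in the frame of seat between -0.0025 and 0.0025 m and angle between flange_a's own z axis and vertical below 0.05 rad), for 0.2 s.
At the end, for the whole second after the job is handed in: The guard rests open beyond 1.95 rad, and the three-hole 72 mm flange lies flat on the stud plate with the studs through its holes (underside within 2.5 mm of the plate, centred within 5 mm, tilt under 0.05 rad), all at rest (all of step 2 and velocity of joint guard between -0.1 and 0.1 rad/s and linear speed of flange_a below 0.02 m/s); the robot touches nothing.
It fails at once if another flange was moved by more than 20 mm (distance of any of flange_b, flange_c from where it was at the start of the episode above 0.02 m).
It fails at once if a bystander was moved by more than 20 mm (distance of any of pen_tip_1, pen_tip_2, screwdriver, brush from where it was at the start of the episode above 0.02 m).
It also fails if it takes over 59 s, if anything falls off the work surface, if the arm or the gripper's body presses on something with over 40 N, if the wrist force passes 120 N, or if a joint passes its speed limit or range.

### The arm

A 6-joint arm with a two-finger parallel gripper is mounted at the origin on the work surface. World frame = base frame: x ahead of the robot, y to its left, z up, the work surface at z = 0. Lengths are in m, angles in rad, forces in N, time in s.
With the tool pointing down it reaches from about 0.375 to 0.9 m from the base axis. Payload 3.1 kg.
Tool frame: the origin (TCP) lies at the very end of the fingers, on their centre line; the grasp point (between the pads) lies robot.grip_depth behind it (robot.grip_depth is the distance from the TCP to the grasp point, in m); z points along the fingers, y is the line along which they close (so a half turn about z gives the same grasp; the last joint's range is limited). The gripper opens to 87 mm and grips with 3 to 60 N. Pads are 19 mm wide; open, the fingers measure 117 mm over their backs; the gripper's body (75 mm by 190 mm) begins 51 mm behind the grasp point.
Start: joints at [-1.435, 0.527, 1.433, -0, 1.181, -0.178], TCP at [0.193, -0.594, 0.223] pointing down, gripper open.
Joint ranges: [-3.08, 3.08], [-0.75, 2.2], [0.22, 2.44], [-1.43, 4.57], [0, 2.65], [-2.85, 2.85]. Speed limits (rad/s): [2.79, 2.79, 3.14, 3.14, 3.14, 3.14].

### API

Orientations are given as a unit quaternion [w, x, y, z].
In Python, from plant import robot, viewer, ticket gives the robot as it stands.
- The arm moves only by the tool apply_moves, never from a script. Its argument "increments" is one flat list of numbers, 6 for each row, row after row: the shift along the world's x, y, z each as a share of 25 cm, from -1 to 1, then the turn, a rotation vector about the world's x, y, z each as a share of 90 degrees, from -1 to 1. A call has 1 to 12 rows; each row shifts and turns the commanded pose from where the row before left it; what a row does not reach is not made up. A row lasts 1/10 s, in which the tool goes at most 50 mm and 8.59 degrees, less where a joint would pass 70% of its speed; a pose out of reach is approached as far as the arm can. A call with a number of a shift or a turn outside -1 to 1 is refused whole. A call with a gripper value outside its range is refused whole. "claw" is the gripper command: -1 is shut, 1 is fully open, values between are in proportion, set as the call begins (left out, the last holds). The fingers move at their own pace and stop on an object; "force" is the grip in N (left out, the last holds). Time passes only in rows, so rows that do not move let the fingers close. It gives the time, the measured TCP pose, the force, the opening and the grip force at its end, in the units of the state.
- robot.state(): the state, without advancing time (a new reading comes with each control period).
- viewer.camera(name): name is "scene" or "top" or "wrist"; returns a dict with "image" (384x512x3 uint8, red, green, blue), "fov_y" (degrees; the focal length in pixels is half the picture's height over the tangent of half this angle, whatever the lens; pixels are square), "cx", "cy" (the principal point, pixels), "position" and "attitude" of the camera in the world. Camera axes: x right, y down, z forward; pixel columns grow to the right and rows downward; lengths in m; the calibration is good to about 2 mm. The wrist camera is an equidistant fisheye: a pixel r from the principal point sees the ray r / f radians off the axis. A picture is of the moment at which its call begins. There is no depth.
- ticket.job_done(): hands the job in; it is judged then, once.
Trained networks look in a picture, given as the dict that the camera call returned (one of the last four; its "shot" number tells which), for a name from the list of things; names that differ only in an ending like _2 or _b are one class to them, and where a whole thing is asked for, a point or a joint stands for the part that bears it (a point fixed in the world has none). Each returns a list of dicts, best first, with "score" (0 to 1); they miss things now and then, are a little off and sometimes report something else, mostly with a low value. They report only what shows in the picture. A call takes as long as a camera call. They do not tell look-alikes from the thing itself.
- viewer.trace(picture, query): "mask" (384x512 bool, what is visible of it) and "uv" ([column, row] in pixels, amid what is visible of it).
The state is a dict: "t": time; "joint_pos": joint angles; "dq": joint speeds; "joint_torque": joint torques, N m; "ee_pos": TCP position; "orientation": TCP orientation; "ft_force": force on the tool from outside, world axes, zero at the start; "wrist_torque": the same for the moment, N m; "grip_width": finger opening in m; "finger_force": force on a finger pad.
Only numpy, scipy, OpenCV 4.12 (cv2) and the standard library are available. Lean on these libraries where they do the work, as an engineer would, in place of code of your own. Each camera call takes 0.05 s, during which the arm holds its last target. There are 200 camera calls.

## Working session

There is one attempt and no reset: what is moved stays moved. The work goes in short steps, Python scripts to look and compute and a tool call to move; the robot and the scene stay as the last step left them, time stands still between calls to the robot, and variables do not carry over. Pictures are saved under pics/ and viewed, at most 10 in all, crops included, and the job is handed in when it is done.

Besides the shell and the picture viewer there is one more tool, called after "Request:" by a JSON object that holds its "method" and its "body". apply_moves: Moves the arm, as the interface text tells. Shift numbers are shares of 25 cm and turn numbers shares of 90 degrees, none past 1 either way. Its arguments: {"type":"object","properties":{"increments":{"type":"array","items":{"type":"number","minimum":-1,"maximum":1}},"claw":{"type":"number"},"force":{"type":"number"}},"required":["increments"]}

```bash
ls; mkdir -p pics
cat > h.py <<'E'
import numpy as np, cv2
from plant import robot, viewer, ticket
from scipy.spatial.transform import Rotation as R
def rot(q): return R.from_quat([q[1],q[2],q[3],q[0]]).as_matrix()
def ray(p,uv):
    uv=np.atleast_2d(uv).astype(float)
    f=p["image"].shape[0]/2/np.tan(np.radians(p["fov_y"])/2)
    d=(uv-[p["cx"],p["cy"]])/f
    if p.get("_w"):
        r=np.linalg.norm(d,axis=1)+1e-9
        v=np.c_[d*(np.sin(r)/r)[:,None],np.cos(r)]
    else: v=np.c_[d,np.ones(len(d))]
    return v@rot(p["attitude"]).T
def onz(p,uv,z):
    v=ray(p,uv); c=np.array(p["position"]); return c+v*((z-c[2])/v[:,2])[:,None]
def proj(p,X):
    f=p["image"].shape[0]/2/np.tan(np.radians(p["fov_y"])/2)
    v=(np.atleast_2d(X)-p["position"])@rot(p["attitude"])
    if p.get("_w"):
        n=np.linalg.norm(v[:,:2],axis=1)+1e-12; d=v[:,:2]/n[:,None]*np.arctan2(n,v[:,2])[:,None]
    else: d=v[:,:2]/v[:,2:]
    return d*f+[p["cx"],p["cy"]]
def cam(n,save=None):
    p=viewer.camera(n); p["_w"]=n=="wrist"
    if save: cv2.imwrite("pics/"+save,p["image"][:,:,::-1])
    return p
E
python3 - <<'E'
from h import *
for n in ("top","scene"):
    p=cam(n,n+"1.png"); print(n,p["fov_y"],p["cx"],p["cy"],np.round(p["position"],3),np.round(p["attitude"],3))
    for q in ("turntable","guard","guard_bar","flange_a","pen_tip_1","screwdriver","brush"):
        try:
            for r in viewer.trace(p,q): print(q,round(r["score"],2),np.round(r["uv"]),r["mask"].sum(),np.round(onz(p,r["uv"],0.02)[0],3))
        except Exception as e: print(q,e)
print(robot.grip_depth,robot.state())
a=cv2.imread("pics/top1.png");b=cv2.imread("pics/scene1.png")
E
```

```text
pics
top 57.96481582132278 258.70797919003707 191.83320535046852 [ 0.38  -0.003  1.127] [-0.025  0.716 -0.697  0.017]
turntable 0.58 [201. 157.] 4076 [0.553 0.198 0.02 ]
guard 0.95 [220. 162.] 328 [0.539 0.137 0.02 ]
guard_bar 0.82 [201. 170.] 683 [0.51  0.197 0.02 ]
guard_bar 0.45 [126. 196.] 544 [0.421 0.437 0.02 ]
flange_a 0.84 [220. 232.] 878 [0.316 0.129 0.02 ]
flange_a 0.8 [354. 180.] 874 [ 0.492 -0.294  0.02 ]
flange_a 0.8 [298. 133.] 873 [ 0.639 -0.113  0.02 ]
flange_a 0.79 [359. 247.] 941 [ 0.279 -0.311  0.02 ]
flange_a 0.69 [292. 188.] 879 [ 0.461 -0.095  0.02 ]
pen_tip_1 0.67 [360. 178.] 785 [ 0.497 -0.312  0.02 ]
screwdriver 0.67 [386. 124.] 234 [ 0.675 -0.395  0.02 ]
brush 0.69 [129. 196.] 496 [0.421 0.427 0.02 ]
scene 57.675431040722216 263.2219530814359 190.77255799518508 [ 1.027 -0.245  0.791] [-0.303  0.777  0.517 -0.193]
turntable 0.78 [335. 213.] 4838 [0.544 0.19  0.02 ]
turntable 0.44 [125. 342.] 662 [ 0.676 -0.406  0.02 ]
guard 0.75 [336. 184.] 903 [0.449 0.251 0.02 ]
flange_a 0.96 [233. 227.] 983 [ 0.48  -0.092  0.02 ]
flange_a 0.91 [138. 200.] 860 [ 0.283 -0.31
[... 404 characters left out ...]
array([-1.43549596e+00,  5.27435678e-01,  1.43267394e+00,  1.97400315e-05,
        1.18141759e+00, -1.78522956e-01]), 'dq': array([ 7.20516795e-04, -1.71844584e-03, -5.93316933e-04,  9.64512347e-04,
        1.47938771e-05, -8.43107276e-06]), 'joint_torque': array([-2.16988028e-06, -4.39947188e+01, -1.76978248e+01,  6.33757235e-02,
        5.02414699e-02, -3.09340624e-05]), 'ee_pos': array([ 0.19295441, -0.59445933,  0.22259628]), 'orientation': array([3.29156079e-05, 9.87715188e-01, 1.56264858e-01, 8.42199219e-06]), 'ft_force': array([ 0.10457182,  0.40801498, -0.21810396]), 'wrist_torque': array([ 0.01355537,  0.03943016, -0.05302341]), 'finger_force': 0.0, 'grip_width': 0.0874340892368803}
```

Run:
```python
import cv2
a=cv2.imread("pics/top1.png")[95:275,100:420]
cv2.imwrite("pics/topc.png",cv2.resize(a,None,fx=2.5,fy=2.5,interpolation=cv2.INTER_CUBIC))
b=cv2.imread("pics/scene1.png")[130:370,80:430]
cv2.imwrite("pics/scc.png",cv2.resize(b,None,fx=2.28,fy=2.28,interpolation=cv2.INTER_CUBIC))
```

```text
(no output)
```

View pics/topc.png

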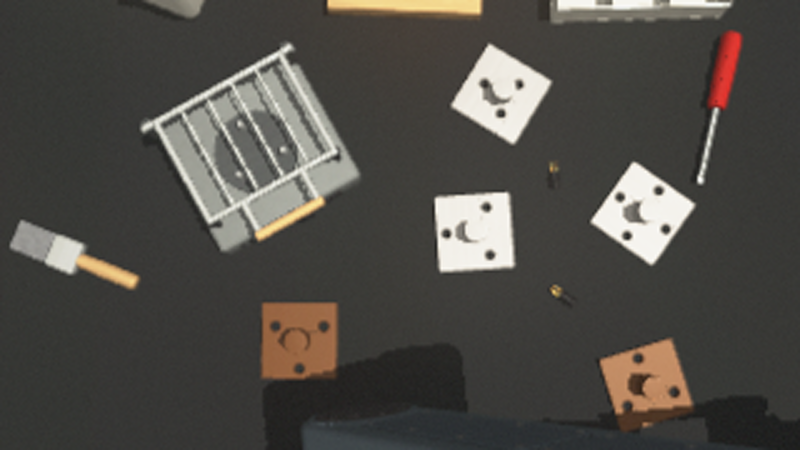

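View pics/scc.png

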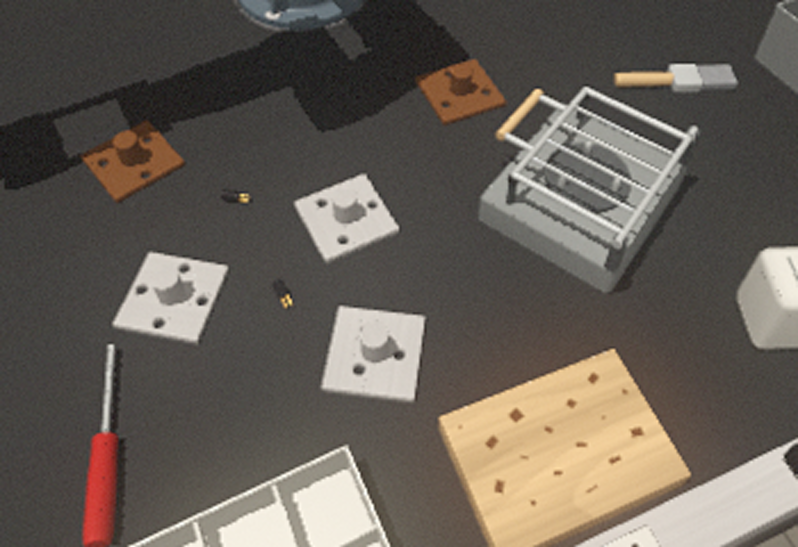

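Run:
```python
from h import *
p=cam("top")
P=lambda u,v,z: onz(p,[[100+u/2.5,95+v/2.5]],z)[0]
b1,b2=P(258,236,.1),P(322,202,.1); h1,h2=P(148,127,.1),P(290,47,.1)
d=h1-h2; print("hinge",(h1+h2)/2,np.linalg.norm(d)); print("bar",(b1+b2)/2,b1,b2)
yaw=np.degrees(np.arctan2(d[1],d[0]))-90; print("yaw",yaw, np.degrees(np.arctan2(*((h1+h2)/2-(b1+b2)/2)[[1,0]])))
for u,v in ((240,125),(283,150),(239,174)): print("stud",P(u,v,.075))
for u,v in ((487,207),(446,233),(490,255)): print("hole",P(u,v,.008))
for r in viewer.trace(p,"guard_bar"): print(onz(p,[r["uv"]],.1),r["score"])
# flange square by rect fit
for r in viewer.trace(p,"flange_a"):
    m=r["mask"].astype(np.uint8); c=cv2.minAreaRect(cv2.findNonZero(m)); print(r["uv"],c,onz(p,[c[0]],.008))
```

```text
hinge [0.62168832 0.22760501 0.1       ] 0.19564613794912591
bar [0.46471172 0.13678461 0.1       ] [0.44341232 0.17421499 0.1       ] [0.48601112 0.09935424 0.1       ]
yaw 31.27274414969817 30.051963159286352
stud [0.5808943  0.20568879 0.075     ]
stud [0.55131166 0.15173965 0.075     ]
stud [0.5203386  0.20461546 0.075     ]
hole [ 0.49459933 -0.10549037  0.008     ]
hole [ 0.45944741 -0.05324352  0.008     ]
hole [ 0.43249557 -0.11067051  0.008     ]
[[0.56190558 0.1767696  0.1       ]] 0.96
[299.2, 131.9] ((299.7255554199219, 131.99903869628906), (30.098020553588867, 31.631397247314453), 28.810794830322266) [[ 0.64505539 -0.11837347  0.008     ]]
[289.9, 185.7] ((289.0025634765625, 187.53553771972656), (30.137500762939453, 29.710020065307617), 85.91438293457031) [[ 0.46250908 -0.0874398   0.008     ]]
[219.1, 231.7] ((218.5, 231.0), (32.0, 31.0), 90.0) [[0.31641237 0.13591976 0.008     ]]
[356.1, 181.5] ((356.3322448730469, 179.38253784179688), (30.311580657958984, 30.229658126831055), 34.99202346801758) [[ 0.4946736  -0.30413932  0.008     ]]
[357.2, 248.2] ((357.45001220703125, 248.3500213623047), (30.674089431762695, 30.990318298339844), 71.56504821777344) [[ 0.27366167 -0.31005181  0.008     ]]
```

Request:
{"method": "apply_moves", "body": {"increments": [0.13, 0.134, 0, 0, 0, 0.095, 0.13, 0.134, 0, 0, 0, 0.095, 0.13, 0.134, 0, 0, 0, 0.095, 0.13, 0.134, 0, 0, 0, 0.095, 0.13, 0.134, 0, 0, 0, 0.095, 0.13, 0.134, 0, 0, 0, 0.095, 0.13, 0.134, 0, 0, 0, 0.095, 0.016, 0.18, 0, 0, 0, 0.095, 0.016, 0.18, 0, 0, 0, 0.095, 0.016, 0.18, 0, 0, 0, 0.095, 0.016, 0.18, 0, 0, 0, 0.095, 0.016, 0.18, 0, 0, 0, 0.095], "claw": -0.22}}

```text
t: 2.15
ee_pos: [0.4405, -0.1333, 0.2228]
orientation: [0.0, 0.493, 0.87, 0.0]
ft_force: [0.4, 0.8, -0.7]
grip_width: 0.0343
finger_force: 0.0
```

Request:
{"method": "apply_moves", "body": {"increments": [0.016, 0.18, -0.02, 0, 0, 0, 0.016, 0.18, -0.02, 0, 0, 0, 0.016, 0.18, -0.02, 0, 0, 0, 0.016, 0.18, -0.04, 0, 0, 0, 0.016, 0.18, -0.04, 0, 0, 0, 0.016, 0.18, -0.06, 0, 0, 0, 0, 0, 0, 0, 0, 0, 0, 0, 0, 0, 0, 0]}}

```text
t: 2.95
ee_pos: [0.4641, 0.1359, 0.1723]
orientation: [-0.0, 0.494, 0.869, -0.0]
ft_force: [-0.7, -0.4, 0.1]
grip_width: 0.034
finger_force: 0.0
```

Run:
```python
from h import *
s=robot.state(); print(s["t"],s["ee_pos"],s["orientation"],s["grip_width"],s["joint_pos"])
p=cam("wrist","w1.png"); print(p["fov_y"],p["position"])
r=np.radians(30.5); d=np.array([np.cos(r),np.sin(r),0]); e=np.array([-d[1],d[0],0]); b=np.array([.465,.137,.1])
im=p["image"][:,:,::-1].copy()
for X in (b+.045*e,b-.045*e,b+.044*d,b+.18*d):
    c=tuple(int(x) for x in proj(p,X)[0]); print(c); cv2.circle(im,c,2,(0,0,255),-1)
for r in viewer.trace(p,"guard_bar"): print(r["score"],r["uv"],onz(p,r["uv"],.1))
cv2.imwrite("pics/w1m.png",cv2.resize(im,None,fx=1.5,fy=1.5))
```

```text
2.95 [0.46412101 0.13586483 0.172303  ] [-1.72344217e-04  4.94209336e-01  8.69342825e-01 -3.92618362e-04] 0.034024281588813494 [ 5.34932866e-02  4.15367218e-01  1.83293024e+00 -6.09023217e-04
  8.94009421e-01 -4.83071139e-01]
65.70646984690485 [0.42850714 0.19307013 0.3345567 ]
(256, 143)
(256, 248)
(309, 198)
(444, 198)
0.72 [315.9, 155.8] [[0.4878375  0.19238089 0.1       ]]
```

View pics/w1m.png

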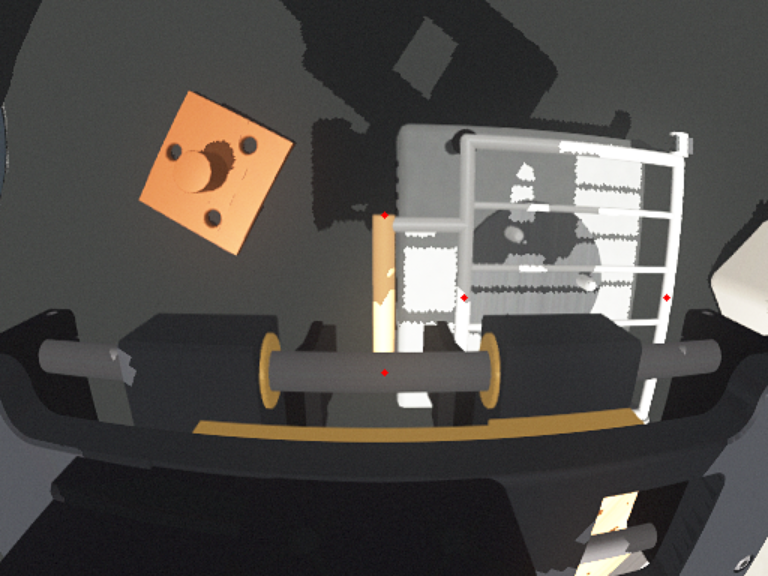

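Request:
{"method": "apply_moves", "body": {"increments": [0.004, 0.004, -0.13, 0, 0, 0, 0, 0, -0.13, 0, 0, 0, 0, 0, -0.1, 0, 0, 0, 0, 0, 0, 0, 0, 0]}}

```text
t: 3.45
ee_pos: [0.4638, 0.1341, 0.0806]
orientation: [-0.002, 0.497, 0.868, -0.002]
ft_force: [0.0, 0.9, -0.1]
grip_width: 0.034
finger_force: 0.0
```

Request:
{"method": "apply_moves", "body": {"increments": [0, 0, 0, 0, 0, 0, 0, 0, 0, 0, 0, 0, 0, 0, 0, 0, 0, 0, 0, 0, 0, 0, 0, 0], "claw": -0.64, "force": 5}}

```text
t: 3.85
ee_pos: [0.4662, 0.136, 0.0837]
orientation: [0.001, 0.496, 0.869, 0.001]
ft_force: [-0.3, -0.5, -0.3]
grip_width: 0.0174
finger_force: 0.0
```

Request:
{"method": "apply_moves", "body": {"increments": [0.0034, 0.002, 0.0752, 0, 0, 0, 0.0102, 0.006, 0.0744, 0, 0, 0, 0.0167, 0.0098, 0.0728, 0, 0, 0, 0.0233, 0.0137, 0.0703, 0, 0, 0, 0.0295, 0.0174, 0.0672, 0, 0, 0, 0.0353, 0.0208, 0.0632, 0, 0, 0, 0.0409, 0.0241, 0.0585, 0, 0, 0]}}

```text
t: 4.55
ee_pos: [0.5054, 0.1598, 0.2045]
orientation: [0.001, 0.495, 0.869, 0.0]
ft_force: [-0.5, -0.5, -0.8]
grip_width: 0.0159
finger_force: 0.0
```

Request:
{"method": "apply_moves", "body": {"increments": [-0.0409, -0.0241, -0.0385, 0, 0, 0, -0.0353, -0.0208, -0.0432, 0, 0, 0, -0.0295, -0.0174, -0.0472, 0, 0, 0, -0.0233, -0.0137, -0.0503, 0, 0, 0, -0.0167, -0.0098, -0.0528, 0, 0, 0, -0.0136, -0.008, -0.0496, 0, 0, 0], "claw": -0.22}}

```text
t: 5.15
ee_pos: [0.4652, 0.136, 0.1327]
orientation: [0.0, 0.495, 0.869, 0.0]
ft_force: [0.0, 0.1, -0.4]
grip_width: 0.0337
finger_force: 0.0
```

Run:
```python
from h import *
s=robot.state(); print(s["t"],s["ee_pos"],s["grip_width"])
p=cam("wrist","w2.png")
cv2.imwrite("pics/w2c.png",cv2.resize(p["image"][100:300,150:480,::-1],None,fx=1.5,fy=1.5))
```

```text
5.15 [0.46515971 0.13604557 0.13272171] 0.03368640866018954
```

View pics/w2c.png

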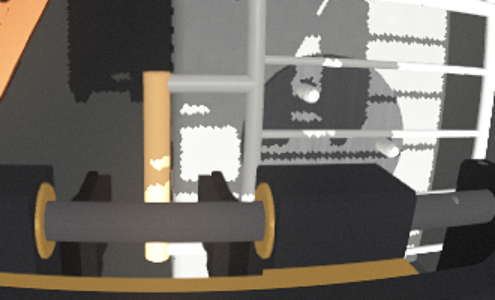

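The guard is still shut, with the bar (column ~157) midway between the fingers (~95 and ~215). My loose cage couldn't lift it, so I'll grip this time.

Request:
{"method": "apply_moves", "body": {"increments": [0, 0, -0.11, 0, 0, 0, 0, 0, -0.1, 0, 0, 0, 0, 0, 0, 0, 0, 0]}}

```text
t: 5.5
ee_pos: [0.4638, 0.136, 0.0785]
orientation: [-0.002, 0.496, 0.869, -0.001]
ft_force: [0.1, 0.2, 0.6]
grip_width: 0.0337
finger_force: 0.0
```

Request:
{"method": "apply_moves", "body": {"increments": [0, 0, 0, 0, 0, 0, 0, 0, 0, 0, 0, 0, 0, 0, 0, 0, 0, 0, 0, 0, 0, 0, 0, 0], "claw": -1, "force": 20}}

```text
t: 5.9
ee_pos: [0.4665, 0.1363, 0.0811]
orientation: [0.001, 0.496, 0.869, 0.001]
ft_force: [-0.2, 0.5, 2.9]
grip_width: 0.011
finger_force: 20.0
```

Request:
{"method": "apply_moves", "body": {"increments": [0.0034, 0.002, 0.0752, 0, 0, 0, 0.0102, 0.006, 0.0744, 0, 0, 0, 0.0167, 0.0098, 0.0728, 0, 0, 0, 0.0233, 0.0137, 0.0703, 0, 0, 0, 0.0295, 0.0174, 0.0672, 0, 0, 0, 0.0353, 0.0208, 0.0632, 0, 0, 0]}}

```text
t: 6.5
ee_pos: [0.4943, 0.1529, 0.1868]
orientation: [-0.0, 0.495, 0.869, -0.001]
ft_force: [0.4, -1.5, -2.4]
grip_width: 0.0111
finger_force: 20.0
```

Holding the bar (11 mm opening, 20 N). I'll continue the arc.

Request:
{"method": "apply_moves", "body": {"increments": [0.0409, 0.0241, 0.0585, 0, 0, 0, 0.0459, 0.027, 0.0533, 0, 0, 0, 0.0504, 0.0297, 0.0474, 0, 0, 0, 0.0545, 0.0321, 0.041, 0, 0, 0, 0.0579, 0.0341, 0.0342, 0, 0, 0, 0.0606, 0.0357, 0.0271, 0, 0, 0]}}

```text
t: 7.1
ee_pos: [0.5714, 0.1988, 0.2532]
orientation: [-0.001, 0.496, 0.869, -0.001]
ft_force: [-3.1, -1.9, 3.6]
grip_width: 0.011
finger_force: 20.0
```

Request:
{"method": "apply_moves", "body": {"increments": [0.0627, 0.0369, 0.0194, 0, 0, 0, 0.0641, 0.0378, 0.0118, 0, 0, 0, 0.0648, 0.0382, 0.004, 0, 0, 0, 0.0648, 0.0382, -0.004, 0, 0, 0, 0.0641, 0.0378, -0.0118, 0, 0, 0, 0.0627, 0.0369, -0.0194, 0, 0, 0, 0.0606, 0.0357, -0.0271, 0, 0, 0, 0, 0, 0, 0, 0, 0]}}

```text
t: 7.9
ee_pos: [0.6847, 0.2659, 0.2438]
orientation: [0.0, 0.495, 0.869, 0.001]
ft_force: [-0.3, 1.1, 1.2]
grip_width: 0.0113
finger_force: 20.1
```

Request:
{"method": "apply_moves", "body": {"increments": [0, 0, 0, 0, 0, 0, 0, 0, 0, 0, 0, 0, 0, 0, 0.06, 0, 0, 0, 0, 0, 0.1, 0, 0, 0, 0, 0, 0.15, 0, 0, 0, 0, 0, 0, 0, 0, 0], "claw": -0.1}}

```text
t: 8.5
ee_pos: [0.6863, 0.2648, 0.3308]
orientation: [0.005, 0.496, 0.868, 0.005]
ft_force: [0.2, -0.2, 1.1]
grip_width: 0.0387
finger_force: 0.0
```

Run:
```python
from h import *
s=robot.state(); print(s["t"],s["ee_pos"],s["ft_force"])
p=cam("scene","s2.png"); 
cv2.imwrite("pics/s2c.png",cv2.resize(p["image"][80:290,200:440,::-1],None,fx=2.5,fy=2.5))
```

```text
8.5 [0.686295   0.26482075 0.33084662] [ 0.17092459 -0.24081989  1.10585729]
```

View pics/s2c.png

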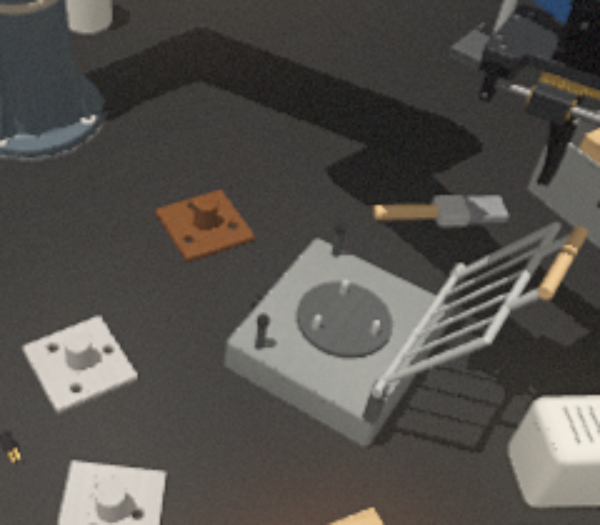

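The guard is fully open, leaning back with the arm clear. The plate shows its three studs at about (318,322), (345,287) and (376,327). Next is the flange, pausing beside it for a wrist view.

Request:
{"method": "apply_moves", "body": {"increments": [-0.0797, -0.158, -0.062, 0, 0, -0.0265, -0.0797, -0.158, -0.062, 0, 0, -0.0265, -0.0797, -0.158, -0.062, 0, 0, -0.0265, -0.0797, -0.158, -0.062, 0, 0, -0.0265, -0.0797, -0.158, -0.062, 0, 0, -0.0265, -0.0797, -0.158, -0.062, 0, 0, -0.0265, -0.0797, -0.158, -0.062, 0, 0, -0.0265, -0.0797, -0.158, -0.062, 0, 0, -0.0265, -0.0797, -0.158, -0.062, 0, 0, -0.0265, -0.0797, -0.158, -0.062, 0, 0, -0.0265, -0.0797, -0.158, -0.062, 0, 0, -0.0265, 0, 0, 0, 0, 0, 0], "claw": 0.4}}

```text
t: 9.75
ee_pos: [0.4608, -0.1734, 0.1498]
orientation: [-0.002, 0.682, 0.731, -0.001]
ft_force: [0.0, 0.8, 0.5]
grip_width: 0.061
finger_force: 0.0
```

```bash
cat > holes.py <<'E'
from h import *
from scipy.optimize import least_squares
# fit pose of 3-point pattern (r=36mm, height z) and square from blobs in wrist picture
def fit(p,pts,z,r=.036):
    X=onz(p,pts,z)[:,:2]
    c=X.mean(0); a=np.degrees(np.arctan2(*(X-c).T[::-1])); return c,np.sort(a%120),np.linalg.norm(X-c,axis=1)
E
python3 - <<'E'
from holes import *
s=robot.state(); print(s["t"],s["ee_pos"],s["orientation"],s["grip_width"])
p=cam("wrist","w3.png"); print(p["position"],p["attitude"])
im=p["image"][:,:,::-1].copy()
a=np.radians(94.3);
for k in range(3):
    X=[.462+.036*np.cos(a+k*2.0944),-.09+.036*np.sin(a+k*2.0944),.008]; c=proj(p,X)[0]; print(c); cv2.circle(im,tuple(int(v) for v in c),1,(0,0,255),-1)
c=proj(p,[.462,-.09,.008])[0]; x,y=[int(max(v-75,0)) for v in c]; print(x,y)
cv2.imwrite("pics/w3c.png",cv2.resize(im[y:y+150,x:x+150],None,fx=4,fy=4,interpolation=cv2.INTER_CUBIC))
E
```

```text
9.75 [ 0.46084468 -0.17335822  0.14980326] [-0.00203276  0.68236344  0.73100942 -0.00110715] 0.061001209008404535
[ 0.45506994 -0.10729697  0.31215473] [0.12232642 0.99191216 0.03379444 0.00211036]
[261.68769507  65.75491131]
[231.31633287 118.34851177]
[292.60300811 118.20097905]
186 25
```

View pics/w3c.png

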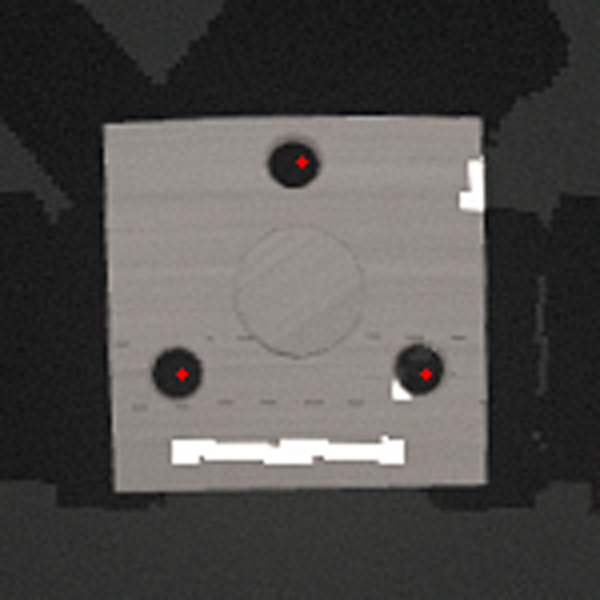

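The flange shows clearly, with holes at crop (293,164), (177,373) and (419,370), within about 2 mm of the prediction.

Run:
```python
from holes import *
p=cam("wrist"); s=robot.state()
pts=(np.array([[293,164],[177,373],[419,370]])+.5)/4-.5+[186,25]
print(fit(p,pts,.008)); print(onz(p,[(np.array([300,291])+.5)/4-.5+[186,25]],.044))
x=rot(s["orientation"])[:,0]; print(s["ee_pos"],np.degrees(np.arctan2(x[1],x[0])))
```

```text
(array([ 0.46126426, -0.08769251]), array([95.01442117, 95.08324219, 95.43159969]), array([0.0356677 , 0.03549222, 0.03576746]))
[[ 0.46125084 -0.08747214  0.044     ]]
[ 0.46328301 -0.17046877  0.15115866] 94.1748652243699
```

Request:
{"method": "apply_moves", "body": {"increments": [-0.003, 0.11, 0, 0, 0, 0, -0.003, 0.11, 0, 0, 0, 0, -0.002, 0.112, -0.1, 0, 0, 0, 0, 0, -0.15, 0, 0, 0, 0, 0, -0.15, 0, 0, 0, 0, 0, -0.1, 0, 0, 0, 0, 0, -0.05, 0, 0, 0, 0, 0, 0, 0, 0, 0, 0, 0, 0, 0, 0, 0]}}

```text
t: 10.75
ee_pos: [0.463, -0.086, 0.0144]
orientation: [0.0, 0.679, 0.734, 0.0]
ft_force: [0.4, 0.2, 0.4]
grip_width: 0.0607
finger_force: 0.0
```

Request:
{"method": "apply_moves", "body": {"increments": [0, 0, 0, 0, 0, 0, 0, 0, 0, 0, 0, 0, 0, 0, 0, 0, 0, 0, 0, 0, 0, 0, 0, 0, 0, 0, 0, 0, 0, 0], "claw": -1, "force": 35}}

```text
t: 11.25
ee_pos: [0.4622, -0.087, 0.0142]
orientation: [-0.0, 0.68, 0.733, -0.0]
ft_force: [-0.7, -0.3, 2.1]
grip_width: 0.0295
finger_force: 35.2
```

Request:
{"method": "apply_moves", "body": {"increments": [0, 0, 0.16, 0, 0, 0, 0, 0, 0.17, 0, 0, 0, 0, 0, 0.17, 0, 0, 0, 0, 0, 0.164, 0, 0, 0, 0.01, 0.117, 0, 0, 0, -0.09, 0.01, 0.117, 0, 0, 0, -0.09, 0.01, 0.117, 0, 0, 0, -0.09, 0.01, 0.117, 0, 0, 0, -0.09, 0.01, 0.117, 0, 0, 0, -0.09, 0.01, 0.117, 0, 0, 0, -0.09, 0.01, 0.117, 0, 0, 0, -0.09, 0.01, 0.117, 0, 0, 0, -0.089]}}

```text
t: 12.45
ee_pos: [0.4814, 0.1481, 0.1793]
orientation: [-0.0, 0.968, 0.253, -0.001]
ft_force: [1.2, -0.4, -3.0]
grip_width: 0.0293
finger_force: 35.0
```

Request:
{"method": "apply_moves", "body": {"increments": [0, 0, 0, 0, 0, 0, 0, 0, 0, 0, 0, 0, 0, 0, 0, 0, 0, 0]}}

```text
t: 12.75
ee_pos: [0.4817, 0.1463, 0.1795]
orientation: [0.0, 0.967, 0.256, -0.001]
ft_force: [0.0, -0.7, -3.4]
grip_width: 0.0295
finger_force: 35.0
```

Run:
```python
from holes import *
p=cam("wrist","w4.png"); s=robot.state(); x=rot(s["orientation"]); print(s["t"],s["ee_pos"],np.degrees(np.arctan2(x[1,0],x[0,0])),x[:,2],s["grip_width"],s["finger_force"])
im=p["image"][:,:,::-1].copy()
a=np.radians(30.5)
for k in range(3):
  for z in (.058,.075):
    X=[.552+.036*np.cos(a+k*2.0944),.187+.036*np.sin(a+k*2.0944),z]; c=proj(p,X)[0]; print(c); cv2.circle(im,tuple(int(v) for v in c),1,(0,0,255),-1)
c=proj(p,[.552,.187,.058])[0]; x,y=[int(max(v-75,0)) for v in c]; print(x,y)
cv2.imwrite("pics/w4c.png",cv2.resize(im[y:y+150,x:x+150],None,fx=4,fy=4,interpolation=cv2.INTER_CUBIC))
```

```text
12.8 [0.48191297 0.14608511 0.17962189] 29.61928734855463 [-1.18071638e-03 -3.94599825e-04 -9.99999225e-01] 0.02894477764143113 34.999379832297564
[252.49397223  61.82089188]
[252.49877532  58.4376393 ]
[220.52318768 118.59212933]
[218.50773098 118.76174878]
[286.24962879 117.59232896]
[288.38552725 117.70096347]
178 23
```

View pics/w4c.png

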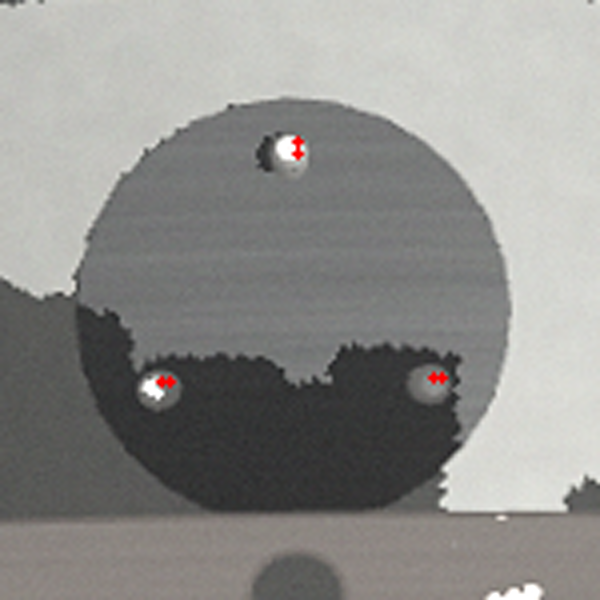

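Run:
```python
from holes import *
p=cam("wrist"); s=robot.state(); x=rot(s["orientation"]); g=lambda a:(np.array(a)+.5)/4-.5+[178,23]
print(fit(p,g([[290,155],[159,388],[429,383]]),.0665))
e=onz(p,g([[76,305],[511,305],[293,98],[293,519]]),.058); print(e.round(4))
r=x[:,0]; hz=s["ee_pos"][2]-.0142+.008
print("ee",s["ee_pos"],"predicted flange c",s["ee_pos"][:2]+np.array([0,0]))
im=p["image"][:,:,::-1][:,:].copy()
# held hole near tool +x
h=s["ee_pos"]+.036*r; c=proj(p,[h[0],h[1],hz])[0]; print("pred hole px",c)
g0=cv2.cvtColor(im,cv2.COLOR_BGR2GRAY); u,v=int(c[0]),int(c[1]); w=g0[v-18:v+18,u-18:u+18]
m=(w<100).astype(np.uint8); n,l,st,ce=cv2.connectedComponentsWithStats(m)
for k in range(1,n):
    if st[k,4]>20: q=ce[k]+[u-18,v-18]; print(st[k],q,onz(p,[q],hz),"vs",h)
```

```text
(array([0.55044131, 0.18818703]), array([30.46998308, 30.4957277 , 30.63623755]), array([0.03578067, 0.03589151, 0.03585016]))
[[0.5267 0.2341 0.058 ]
 [0.5777 0.144  0.058 ]
 [0.5953 0.2136 0.058 ]
 [0.5067 0.1634 0.058 ]]
ee [0.48207466 0.14598772 0.17969953] predicted flange c [0.48207466 0.14598772]
pred hole px [254.99277666 166.37310711]
[  0   0  36   4 135] [252.85185185 149.4       ] [[0.52129966 0.16966459 0.17349953]] vs [0.5133805  0.16376251 0.17966626]
[  5  14  22  20 332] [251.67771084 171.10240964] [[0.51003937 0.16405613 0.17349953]] vs [0.5133805  0.16376251 0.17966626]
```

Request:
{"method": "apply_moves", "body": {"increments": [0.07, 0.042, 0, 0, 0, 0, 0.139, 0.083, 0, 0, 0, 0, 0.069, 0.041, -0.05, 0, 0, 0, 0, 0, -0.1, 0, 0, 0, 0, 0, -0.1, 0, 0, 0, 0, 0, -0.06, 0, 0, 0, 0, 0, -0.03, 0, 0, 0, 0, 0, 0, 0, 0, 0, 0, 0, 0, 0, 0, 0, 0, 0, 0, 0, 0, 0]}}

```text
t: 13.85
ee_pos: [0.5528, 0.1884, 0.0961]
orientation: [0.0, 0.967, 0.256, 0.001]
ft_force: [-0.4, 0.0, -2.7]
grip_width: 0.0296
finger_force: 35.0
```

Run:
```python
from holes import *
c=[];
for i in range(4):
    p=cam("wrist"); s=robot.state(); x=rot(s["orientation"]); c.append([*s["ee_pos"],np.degrees(np.arctan2(x[1,0],x[0,0]))])
print(np.round(c,4),s["ft_force"],s["grip_width"],x[:,2])
```

```text
[[ 0.5527  0.1885  0.096  29.6224]
 [ 0.5526  0.1886  0.096  29.6331]
 [ 0.5525  0.1886  0.0959 29.6417]
 [ 0.5523  0.1886  0.0957 29.6386]] [ 1.11455271  0.06343579 -3.37538656] 0.02919496670174473 [ 1.37714728e-03  2.03707732e-04 -9.99999031e-01]
```

Request:
{"method": "apply_moves", "body": {"increments": [-0.0036, -0.0036, 0, 0, 0, 0, 0, 0, -0.015, 0, 0, 0, 0, 0, -0.015, 0, 0, 0, 0, 0, -0.015, 0, 0, 0, 0, 0, -0.015, 0, 0, 0, 0, 0, 0, 0, 0, 0]}}

```text
t: 14.65
ee_pos: [0.5517, 0.1878, 0.0794]
orientation: [-0.0, 0.967, 0.256, 0.001]
ft_force: [2.0, 0.9, -3.4]
grip_width: 0.0294
finger_force: 35.0
```

Request:
{"method": "apply_moves", "body": {"increments": [0, 0, -0.01, 0, 0, 0, 0, 0, -0.01, 0, 0, 0, 0, 0, -0.006, 0, 0, 0, 0, 0, 0, 0, 0, 0, 0, 0, 0, 0, 0, 0]}}

```text
t: 15.15
ee_pos: [0.5517, 0.1878, 0.0735]
orientation: [0.0, 0.967, 0.256, 0.001]
ft_force: [4.1, 1.9, -3.4]
grip_width: 0.0292
finger_force: 35.0
```

Request:
{"method": "apply_moves", "body": {"increments": [0.003, 0.0018, 0, 0, 0, 0, 0, 0, -0.004, 0, 0, 0, 0, 0, -0.004, 0, 0, 0, 0, 0, 0, 0, 0, 0, 0, 0, 0, 0, 0, 0]}}

```text
t: 15.65
ee_pos: [0.5518, 0.188, 0.0722]
orientation: [0.0, 0.967, 0.256, 0.0]
ft_force: [0.5, 0.2, 5.9]
grip_width: 0.0294
finger_force: 35.0
```

Seated: the upward force is 5.9 N. Releasing and rising.

Request:
{"method": "apply_moves", "body": {"increments": [0, 0, 0, 0, 0, 0, 0, 0, 0, 0, 0, 0, 0, 0, 0, 0, 0, 0, 0, 0, 0, 0, 0, 0], "claw": 0.3}}

```text
t: 16.05
ee_pos: [0.5508, 0.1879, 0.0709]
orientation: [-0.0, 0.967, 0.256, -0.001]
ft_force: [0.4, 0.5, 0.2]
grip_width: 0.0521
finger_force: 0.0
```

Request:
{"method": "apply_moves", "body": {"increments": [0, 0, 0.06, 0, 0, 0, 0, 0, 0.12, 0, 0, 0, 0, 0, 0.15, 0, 0, 0, -0.05, -0.03, 0.1, 0, 0, 0, -0.15, -0.09, 0, 0, 0, 0, -0.15, -0.09, 0, 0, 0, 0, 0, 0, 0, 0, 0, 0, 0, 0, 0, 0, 0, 0]}}

```text
t: 16.85
ee_pos: [0.4634, 0.1353, 0.179]
orientation: [-0.0, 0.967, 0.255, -0.0]
ft_force: [0.9, -0.1, 0.2]
grip_width: 0.0569
finger_force: 0.0
```

Run:
```python
from h import *
s=robot.state(); print(s["t"],s["ee_pos"])
p=cam("scene","s5.png"); 
cv2.imwrite("pics/s5c.png",cv2.resize(p["image"][130:270,270:450,::-1],None,fx=4,fy=4,interpolation=cv2.INTER_CUBIC))
```

```text
16.85 [0.46341476 0.13525348 0.17901707]
```

View pics/s5c.png

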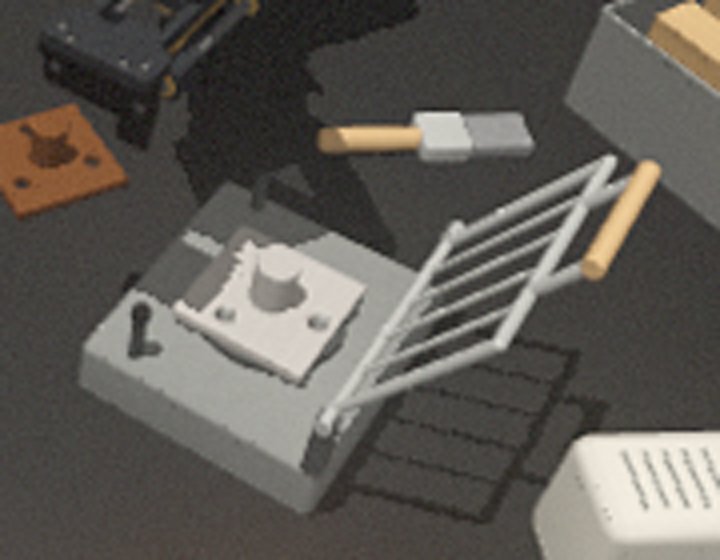

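The flange lies flat on the plate with studs showing in its holes at (225,313) and (318,321). The guard is open and the gripper is clear.

```bash
python3 -c "
from plant import ticket
print(ticket.job_done())"
```

```text
the job is handed in; nothing more can be done
None
```

The guard rests fully open and flange_a (the three-hole 72 mm one) sits flat on the stud plate over its studs, with the arm clear; I handed the job in at about 17 s, and no verdict was returned.

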